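# Find the high spot of a slicing disc with a dial gauge

## Task

The vegetable slicer's disc is rubbing, so find where its rim stands proud. Slide the dial gauge in by its tab until its sprung plunger is pressed in by 3 to 4 mm on the rim, never to its end stop; then, with the plunger riding on the rim, gently turn the disc by its crank knob through one full turn, either way, without forcing it sideways on its light bearing. Leave the disc standing with the highest spot of the rim under the plunger, the gauge still pressed on it, and let go; leave the flask and the scraper beside the stand where they are.

Things in the scene. Friction and masses are not known exactly. Their poses are not given: they have to be found in the camera images.
- stand: Grey fixed checking stand, base plate 150 x 345 x 12 mm; origin on the worktop under the disc's upright spindle. Its z is up; the gauge stands on its +y side and slides along its -y towards the spindle.
- stand_center (a point): Fixed point 45 mm above the stand's origin, where the spindle's axis stands when nothing pushes the disc sideways. The light bearing yields sideways by 1 mm per 15 N, so a knob that is pushed off its own circle shifts the disc and falsifies the gauge, and springs back when let go.
- spindle (a point): Point on the disc's axis at the rim's half height, 45 mm above the worktop. The aluminium disc is 160 mm in diameter, 38 to 52 mm above the worktop. Its rim is round but for two smooth rises that hardly show: the high spot, where the plunger reads about 4 mm more, and a lesser one of about 2 mm. Each falls off by about 17 mm per rad squared to either side. Where they lie is unknown and differs each time.
- disc (a joint): Turn of disc and crank about the spindle in rad, counter-clockwise from above positive, endless and counted over several turns; at 0 the knob lies on the stand's -y side. Starts between -0.6 and 0.6, with the high spot not under the plunger. The bearing drags by about 0.12 N m, so the disc stays where it is left.
- knob: Black upright crank knob, a cylinder 22 mm in diameter and 46 mm tall (60 to 106 mm above the worktop), origin at its centre, 50 mm from the spindle on a flat crank bar whose top is 59 mm above the worktop. It revolves freely on its pin, so a gripper can hold it without turning.
- tab_center (a point): Centre of the upper, free part of the steel tab by which the gauge is slid: an upright plate 12 mm thick along the slide (y of its axes), 30 mm wide (x), its top 100 mm above the worktop; this centre is 82 mm above the worktop, and the dial in front of it is 56 mm high.
- gauge_slide (a joint): Travel of the gauge carriage towards the spindle, m, 0 to 0.048; starts between 0 and 0.012. It drags by about 12 N and stays where it is left. With the plunger free, its tip is 110 mm less this travel from the spindle's axis.
- plunger (a joint): How far the gauge's sprung plunger is pressed in, m: 0 free, 0.012 at its end stop. Spring about 0.8 N plus 0.8 N per mm. The dial's black needle, seen from above, turns clockwise by about 0.5 rad per mm.
- plunger_tip (a point): Foremost point of the plunger's round 10 mm steel tip, 45 mm above the worktop; it moves along the line through the spindle.
- flask: Bystander: black drinking flask, 72 mm in diameter, 174 mm tall; origin at the centre of its underside.
- scraper: Bystander: steel dough scraper with black handle, lying, 195 mm long in x, 85 mm wide; origin where blade and handle meet.

How it is judged (in metres and radians):
On the way, in this order (a step that is already met when the one before it is completed fails the run):
1. the plunger is pressed in on the rim by at least 1 mm (value of joint plunger above 0.001 m and horizontal distance between plunger_tip and spindle below 0.0855 m), for 0.2 s.
2. the disc has been turned right round (the turn has passed 5.6 rad either way from zero) with the plunger still pressed on the rim (value of joint plunger above 0.0003 m and (value of joint disc above 5.6 rad or value of joint disc below -5.6 rad)), for 0.1 s.
At the end, for the whole second after the job is handed in: The disc is at rest with its highest spot under the plunger, to within about 0.9 mm of the greatest height that the plunger reads (the tip at least 82.8 mm from the spindle's axis, about 12 degrees either side), with the plunger pressed in by more than 3 mm there by the rim (horizontal distance between plunger_tip and spindle between 0.0828 and 0.0855 m and value of joint plunger above 0.003 m and velocity of joint disc between -0.05 and 0.05 rad/s); the robot touches nothing.
It fails at once if the plunger is driven to its end stop (pressed in more than 11.2 mm) (value of joint plunger above 0.0112 m).
It fails at once if the disc is pushed sideways off its place by more than 2 mm (about 30 N on its light bearing) (horizontal distance between spindle and stand_center above 0.002 m).
It fails at once if the flask or the scraper is moved by more than 20 mm (distance of any of flask, scraper from where it was at the start of the episode above 0.02 m).
It also fails if it takes over 72 s, if anything falls off the work surface, if the arm or the gripper's body presses on something with over 40 N, if the wrist force passes 120 N, or if a joint passes its speed limit or range.

## Robot

A 6-joint arm with a two-finger parallel gripper is mounted at the origin on the work surface. World frame = base frame: x ahead of the robot, y to its left, z up, the work surface at z = 0. Lengths are in mm, angles in degrees, forces in N, time in s.
With the tool pointing down it reaches from about 300 to 850 mm from the base axis. Payload 4.2 kg.
Tool frame: the origin (TCP) lies midway between the tips of the shut fingers; the grasp point (between the pads) lies 19 mm behind it; x points along the fingers, y is the direction in which the jaws open and shut, and the axes are right-handed (so a half turn about x gives the same grasp; the last joint's range is limited). The gripper opens to 91 mm and grips with 3 to 60 N. Pads are 32 mm wide; open, the fingers measure 118 mm over their backs; the gripper's body (76 mm by 178 mm) begins 60 mm behind the grasp point.
Start: joints at [74.485, 18.312, 89.639, -0, 72.044, -1.146], TCP at [142.704, 557.027, 213.976] pointing down, gripper open.
Joint ranges: [-177.97, 177.97], [-48.28, 115.42], [12.27, 149.76], [-77.06, 257.06], [2.81, 150.46], [-146.56, 146.56]. Speed limits (degrees/s): [147.25, 147.25, 180, 180, 180, 180].

## Interface

Orientations are given as [roll, pitch, yaw] about the fixed x, y, z axes, in that order (R = Rz(yaw) Ry(pitch) Rx(roll)).
In Python, from workcell import env gives the robot as it stands.
- The arm moves only by the shell command python3 -m handwheel 'ROWS' [FORCE]. ROWS is text: rows parted by semicolons, each of 7 numbers parted by spaces: the turn, a rotation vector about the tool's x, y, z in degrees, then the shift along the tool's x, y, z in m, then the finger opening in m, from 0 to 0.0912. In form: rx ry rz x y z grip; .... A call has 1 to 12 rows; each row is the pose to reach, as a shift and turn from the pose commanded when the call began, along the tool's axes at that moment; what a row does not reach only later rows make up. A row lasts 1/12 s, in which the tool goes at most 41.7 mm and 7.16 degrees, less where a joint would pass 70% of its speed; a pose out of reach is approached as far as the arm can. A call with a gripper value outside its range is refused whole. The fingers move at their own pace and stop on an object; FORCE is the grip in N (left out, the last holds). Time passes only in rows, so rows that repeat a pose let the fingers close. It gives the time, the measured TCP pose, the force and the opening at its end, in the units of the state.
- env.state(): the state, without advancing time (a new reading comes with each control period).
- env.grab_frame(name): name is "scene" or "top" or "wrist"; returns the picture (420x560x3 uint8, red, green, blue); there is no depth.
- env.get_calibration(name): a dict with "mtx" (3x3 intrinsics, pixels), "T" (4x4, takes a point from camera to world coordinates); the wrist camera has in their place "hand_eye" (4x4, takes a point from camera to tool coordinates, whose origin is the TCP and whose axes are the tool frame's). Camera axes: x right, y up, looking along -z (the intrinsics and any distortion apply to the point x, -y, -z); pixel columns grow to the right and rows downward; lengths in mm; the calibration is good to about 2 mm. A picture is of the moment at which its call begins: read the wrist's pose just before it. get_calibration takes no time and is no camera call.
- env.job_done(): hands the job in, once; it reports no verdict.
The state is a dict: "time_s": time; "qpos": joint angles; "qvel": joint speeds; "effort": joint torques, N m; "ee_pos": TCP position; "ee_rot": TCP orientation; "force": force on the tool from outside, world axes, zero at the start; "torque": the same for the moment, N m; "gripper_width": finger opening in mm.
Only numpy, scipy, OpenCV 4.12 (cv2) and the standard library are available. Lean on these libraries where they do the work, as an engineer would, in place of code of your own. Each camera call takes 0.05 s, during which the arm holds its last target. There are 200 camera calls.

## Working session

There is one attempt and no reset: what is moved stays moved. The work goes in short steps, Python scripts to look and compute and a shell command to move; the robot and the scene stay as the last step left them, time stands still between calls to the robot, and variables do not carry over. Pictures are saved under pics/ and viewed, on a budget of 14 in all, crops included, one or two more only if the job needs it, and the job is handed in when it is done.

```bash
ls; mkdir -p pics
python3 - <<'E'
from workcell import env
import cv2,numpy as np
print(env.state())
a=[env.grab_frame(n) for n in("scene","top")]
for n,i in zip(("scene","top"),a):
    cv2.imwrite(f"pics/{n}0.png",i[:,:,::-1]); c=env.get_calibration(n); print(n,{k:np.round(v,3).tolist() if not isinstance(v,str) else v for k,v in c.items()})
print({k:np.round(v,3).tolist() for k,v in env.get_calibration("wrist").items()})
E
```

```text
pics
{'time_s': 0.0, 'qpos': array([ 7.44856410e+01,  1.83520110e+01,  8.97065147e+01, -6.51359905e-05,
        7.20439628e+01, -1.14754133e+00]), 'qvel': array([-0.02488769, -0.02441035,  0.12320531, -0.0238412 , -0.03063279,
       -0.00655502]), 'effort': array([ 1.53525662e-04, -4.12464023e+01, -2.31976175e+01,  7.28286593e-02,
        4.55609872e-02, -1.34907018e-04]), 'ee_pos': array([142.55373673, 556.52490748, 213.11584182]), 'ee_rot': array([ -91.11292102,   89.89751156, -105.47971858]), 'force': array([ 0.34955235,  0.10901128, -0.15964799]), 'torque': array([ 0.0361484 , -0.03217822, -0.00800913]), 'gripper_width': 91.26815489883752}
scene {'mtx': [[383.604, 0.0, 270.585], [0.0, 383.604, 206.042], [0.0, 0.0, 1.0]], 'T': [[0.836, -0.395, 0.381, 937.823], [0.549, 0.609, -0.573, -585.024], [-0.006, 0.688, 0.726, 779.903], [0.0, 0.0, 0.0, 1.0]]}
top {'mtx': [[442.788, 0.0, 280.387], [0.0, 442.788, 212.327], [0.0, 0.0, 1.0]], 'T': [[-0.006, 0.983, -0.182, 306.874], [-1.0, -0.006, 0.001, -2.153], [-0.0, 0.182, 0.983, 1348.065], [0.0, 0.0, 0.0, 1.0]]}
{'mtx': [[301.41, 0.0, 276.064], [0.0, 301.41, 212.678], [0.0, 0.0, 1.0]], 'hand_eye': [[0.001, 0.264, -0.964, -170.517], [1.0, 0.001, 0.001, 1.142], [0.001, -0.964, -0.264, -73.553], [0.0, 0.0, 0.0, 1.0]]}
```

View pics/top0.png

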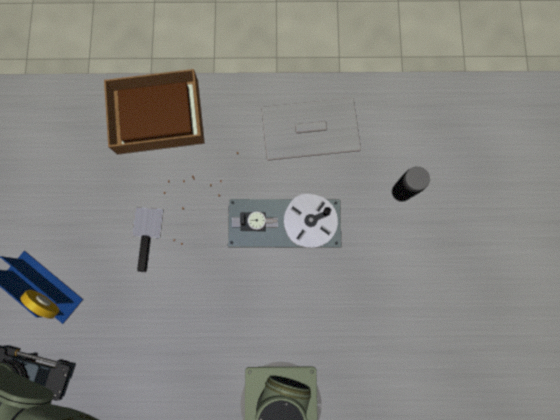

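View pics/scene0.png

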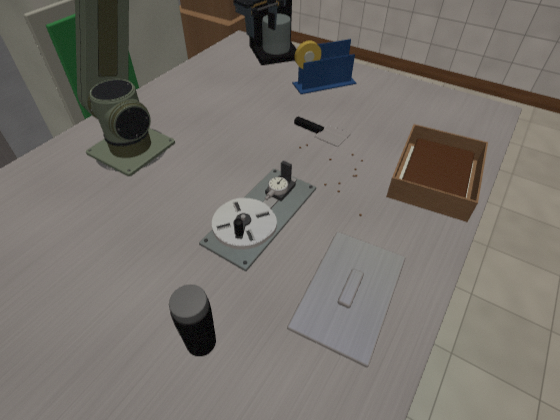

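The top view shows the grey plate at about (228–341, 199–248) and the disc near (311,220) with the knob near (326,211). The dial is near (257,220) with the dark tab to its left near (243,221). The flask (412,182) and scraper (148,235) stand clear to the sides.

```bash
cat > h.py <<'E'
from workcell import env
import cv2,numpy as np
from scipy.spatial.transform import Rotation as Ro
def pose():
    s=env.state(); return s,Ro.from_euler('xyz',s['ee_rot'],degrees=True).as_matrix(),np.array(s['ee_pos'])
def cam(n,R=None,p=None):
    c=env.get_calibration(n)
    if n!='wrist': return np.array(c['mtx']),np.array(c['T'])
    T=np.eye(4);T[:3,:3]=R;T[:3,3]=p
    return np.array(c['mtx']),T@np.array(c['hand_eye'])
def ray(K,T,u,v,z):
    d=T[:3,:3]@np.array([(u-K[0,2])/K[0,0],-(v-K[1,2])/K[1,1],-1]);o=T[:3,3]
    return o+d*(z-o[2])/d[2]
def proj(K,T,P):
    q=T[:3,:3].T@(np.array(P)-T[:3,3]); return K[0,2]+K[0,0]*q[0]/-q[2], K[1,2]-K[1,1]*q[1]/-q[2]
E
python3 - <<'E'
from h import *
i=cv2.imread('pics/top0.png');K,T=cam('top')
hsv=cv2.cvtColor(i,cv2.COLOR_BGR2HSV)
roi=np.zeros(i.shape[:2],np.uint8);roi[185:260,215:355]=1
w=((i.min(2)>195)*roi).astype(np.uint8)
cs,_=cv2.findContours(w,0,1);c=max(cs,key=cv2.contourArea);(u,v),r=cv2.minEnclosingCircle(c);print('disc',u,v,r,ray(K,T,u,v,52))
g=((i[:,:,0].astype(int)-i[:,:,2]>6)&(i.max(2)<170)).astype(np.uint8)*roi
g=cv2.morphologyEx(g|w,cv2.MORPH_CLOSE,np.ones((9,9)))
cs,_=cv2.findContours(g,0,1);c=max(cs,key=cv2.contourArea);b=cv2.boxPoints(cv2.minAreaRect(c));print(cv2.minAreaRect(c));print([ray(K,T,*q,12).round() for q in b])
print('knob',ray(K,T,326.5,210.5,106),'tab',ray(K,T,243,221,100),'flask',ray(K,T,417,177,174))
s,R,p=pose();print(R.round(3),p)
E
```

```text
Traceback (most recent call last):
ValueError: max() iterable argument is empty
```

Run:
```python
from h import *
i=cv2.imread('pics/top0.png');K,T=cam('top')
print(i[222,335],i[222,345],i[240,270],i[222,295],i[260,280])
roi=np.zeros(i.shape[:2],np.uint8);roi[185:260,215:355]=1
w=((i.min(2)>175)*roi).astype(np.uint8)
cs,_=cv2.findContours(w,0,1);c=max(cs,key=cv2.contourArea);(u,v),r=cv2.minEnclosingCircle(c);print('disc',u,v,r,ray(K,T,u,v,52))
g=((i.max(2)<140)*roi).astype(np.uint8)
g=cv2.morphologyEx(g|w,cv2.MORPH_CLOSE,np.ones((5,5)))
cs,_=cv2.findContours(g,0,1);c=max(cs,key=cv2.contourArea);b=cv2.boxPoints(cv2.minAreaRect(c));print(cv2.minAreaRect(c));print([ray(K,T,*q,12).round() for q in b])
print('knob',ray(K,T,326.5,210.5,106),'tab',ray(K,T,243,221,100),'flask',ray(K,T,417,177,174))
s,R,p=pose();print(R.round(3),p)
```

```text
[191 186 186] [139 137 137] [121 117 107] [201 191 193] [146 144 144]
disc 309.8555603027344 220.14443969726562 26.66588020324707 [522.42366029 -90.76786859  52.        ]
((284.5, 222.0), (74.0, 139.0), 90.0)
[array([642., 199.,  12.]), array([ 639., -233.,   12.]), array([ 410., -224.,   12.]), array([412., 194.,  12.])]
knob [ 541.04063286 -135.1089126   106.        ] tab [513.20280074 103.50312239 100.        ] flask [ 619.90628722 -377.86507087  174.        ]
[[-0.     0.248  0.969]
 [-0.002  0.969 -0.248]
 [-1.    -0.002  0.   ]] [142.58491932 556.58448903 213.21405223]
```

The plate lies almost square to the world axes, with the disc centre near (522, -91) and the tab near (513, 103). I'll go above it for a wrist look.

```bash
python3 -m handwheel '-7 0 0 0 -0.035 0.047 0.0912; -14.35 0 0 0 -0.07 0.095 0.0912; -14.35 0 0 0 -0.1 0.135 0.0912; -14.35 0 0 0 -0.13 0.175 0.0912; -14.35 0 0 0 -0.16 0.215 0.0912; -14.35 0 0 0 -0.19 0.255 0.0912; -14.35 0 0 0 -0.215 0.288 0.0912; -14.35 0 0 0 -0.24 0.322 0.0912; -14.35 0 0 0 -0.265 0.355 0.0912; -14.35 0 0 0 -0.29 0.388 0.0912; -14.35 0 0 0 -0.315 0.42 0.0912; -14.35 0 0 0 -0.34 0.454 0.0912'
python3 -c "
from h import *
s,R,p=pose();print(R.round(3),p,s['time_s']);print('to goal, tool',R.T@(np.array([590,0,213])-p))"
```

```text
time_s: 1.1
ee_pos: [455.5, 167.0, 213.8]
ee_rot: [165.6, 90.0, 165.6]
force: [0.3, 0.2, -0.5]
gripper_width: 91.4
[[-0.     0.001  1.   ]
 [ 0.     1.    -0.001]
 [-1.     0.    -0.   ]] [455.50437851 167.03227942 213.7926084 ] 1.1
to goal, tool [   0.72527351 -166.96495294  134.57957223]
```

```bash
python3 -m handwheel '0 0 0 0 -0.03 0.025 0.0912; 0 0 0 0 -0.06 0.05 0.0912; 0 0 0 0 -0.09 0.075 0.0912; 0 0 0 0 -0.114 0.092 0.0912; 0 0 0 0 -0.114 0.092 0.0912; 0 0 0 0 -0.114 0.092 0.0912'
python3 -c "
from h import *
s,R,p=pose();f=env.grab_frame('wrist');cv2.imwrite('pics/w1.png',f[:,:,::-1]);print(R.round(3),p.tolist())"
```

```text
time_s: 1.6
ee_pos: [547.1, 53.8, 213.1]
ee_rot: [170.1, 89.9, 169.9]
force: [0.0, 0.1, -0.5]
gripper_width: 91.1
[[-0.002  0.003  1.   ]
 [ 0.     1.    -0.003]
 [-1.     0.    -0.002]] [547.0566865245615, 53.8108777812048, 213.1157117464031]
```

View pics/w1.png

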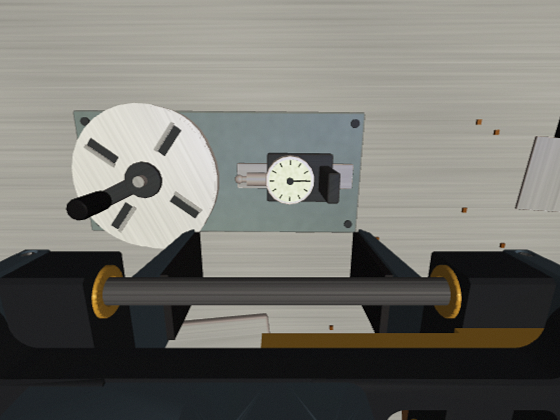

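The wrist view shows the disc at about (145,175), the knob's top end at (80,209) and the hub at (143,180). The dial is at (290,180), its needle pointing right, and the black tab is at (330,183). The plate is square to the image. I'll enlarge the area for pixel-accurate edges.

Run:
```python
from h import *
i=cv2.imread('pics/w1.png')
p=[547.06,53.81,213.1];R=np.array([[0,.003,1],[0,1,-.003],[-1,0,0]])
K,T=cam('wrist',R,p)
for n,u,v,z in[('TL',75,111,12),('TR',364,113,12),('BR',357,232,12),('s1',85,121,12),('s2',355,124,12),('s3',348,224,12),('dial',290,180,56),('tip',237,180,45)]: print(n,ray(K,T,u,v,z).round(1))
roi=np.zeros(i.shape[:2],np.uint8);roi[95:255,60:222]=1
hs=cv2.cvtColor(i,cv2.COLOR_BGR2HSV)
w=((i.min(2)>150)*roi).astype(np.uint8)
cs,_=cv2.findContours(w,0,cv2.CHAIN_APPROX_NONE)
c=max(cs,key=cv2.contourArea);h=cv2.convexHull(c)
q=np.array([ray(K,T,u,v,52)[:2] for u,v in h[:,0]],np.float32);print(len(q),cv2.minEnclosingCircle(q),cv2.fitEllipse(q))
cv2.imwrite('pics/w1c.png',cv2.resize(i[100:255,60:370],None,fx=2.5,fy=2.5,interpolation=cv2.INTER_CUBIC))
```

```text
TL [ 451.2 -180.6   12. ]
TR [454.8 157.8  12. ]
BR [602.  159.5  12. ]
s1 [ 462.5 -170.8   12. ]
s2 [467.1 148.1  12. ]
s3 [591.  147.1  12. ]
dial [526.4  69.8  56. ]
tip [528.   10.3  45. ]
14 ((523.9738159179688, -101.4794692993164), 131.15643310546875) ((523.9908447265625, -114.96845245361328), (178.6310272216797, 269.80438232421875), 22.844223022460938)
```

View pics/w1c.png

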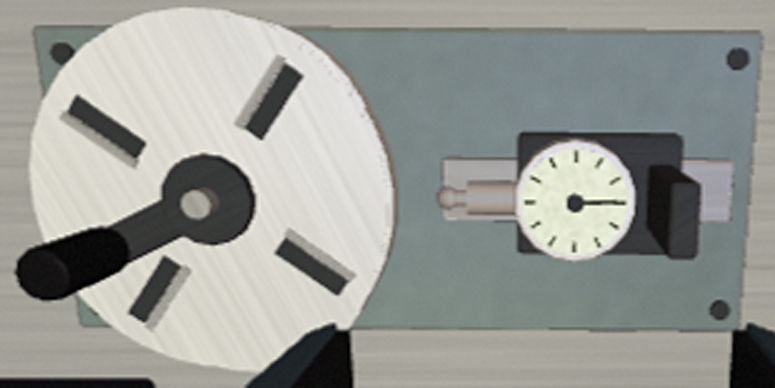

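The enlargement gives the tab's top face at full-image (327–340, 172–204), the knob top at (77,209), the tip at (235,179) and the free needle pointing right. The disc edge spans columns 72–217 and rows 103–248.

Run:
```python
from h import *
p=[547.06,53.81,213.1];R=np.array([[0,.003,1],[0,1,-.003],[-1,0,0]])
K,T=cam('wrist',R,p)
for n,u,v,z in[('tab',333.4,188,100),('tabL',327,188,100),('tabR',340,188,100),('knob',76.8,209.2,106),('tip',235.2,179.2,45),('hub',142.8,179.2,62),('dial',290,181,56)]: print(n,ray(K,T,u,v,z).round(1))
L=ray(K,T,72,170,52);Rr=ray(K,T,217,182,52);U=ray(K,T,137,103.2,52);D=ray(K,T,150,248.4,52);print('disc',L,Rr,U,D)
```

```text
tab [527.2 109.2 100. ]
tabL [527.2 103.1 100. ]
tabR [527.2 115.5 100. ]
knob [ 545.7 -135.3  106. ]
tip [527.1   8.3  45. ]
hub [524.  -88.6  62. ]
dial [527.5  69.8  56. ]
disc [ 515.1343923  -169.63673218   52.        ] [529.01722591 -11.05875686  52.        ] [446.23610149 -89.51191079  52.        ] [607.69679916 -94.46869019  52.        ]
```

```bash
python3 -m handwheel '0 0 0 0.02 0.036 -0.021 0.0912; 0 0 0 0.04 0.072 -0.042 0.0912; 0 0 0 0.063 0.109 -0.063 0.07; 0 0 0 0.063 0.109 -0.063 0.06; 0 0 0 0.063 0.109 -0.063 0.06; 0 0 0 0.063 0.109 -0.063 0.06; 0 0 0 0.063 0.109 -0.063 0.06'
python3 -c "
from h import *
s,R,p=pose();print(R.round(4),p.tolist(),s['qvel'].round(1),s['force'])"
```

```text
time_s: 2.23
ee_pos: [484.2, 164.3, 151.8]
ee_rot: [7.7, 89.9, 7.7]
force: [0.0, -0.6, -0.2]
gripper_width: 61.7
[[ 1.7e-03 -9.0e-04  1.0e+00]
 [ 2.0e-04  1.0e+00  9.0e-04]
 [-1.0e+00  2.0e-04  1.7e-03]] [484.21710749421567, 164.34494956737012, 151.76221003812978] [-1.3  0.  -0.8  0.1 -0.   0.2] [ 0.03327149 -0.55926501 -0.23210322]
```

```bash
python3 -m handwheel '0 0 0 0 -0.028 0.022 0.06; 0 0 0 0 -0.055 0.043 0.06; 0 0 0 0 -0.055 0.043 0.06; 0 0 0 0 -0.055 0.043 0.06; 0 0 0 0.03 -0.055 0.043 0.06; 0 0 0 0.06 -0.055 0.043 0.06; 0 0 0 0.085 -0.055 0.043 0.06;0 0 0 0.085 -0.055 0.043 0.06;0 0 0 0.085 -0.055 0.043 0.06'
python3 -c "
from h import *
s,R,p=pose();f=env.grab_frame('wrist');cv2.imwrite('pics/w2.png',f[:,:,::-1]);print(R.round(4),p.tolist(),s['force'])"
```

```text
time_s: 2.98
ee_pos: [526.0, 109.2, 65.7]
ee_rot: [-176.4, 89.9, -176.4]
force: [0.4, 0.2, 0.6]
gripper_width: 59.8
[[-2.4e-03  3.0e-04  1.0e+00]
 [-1.0e-04  1.0e+00 -3.0e-04]
 [-1.0e+00 -1.0e-04 -2.4e-03]] [525.9926553923832, 109.15167611031659, 65.65534460980719] [0.43374523 0.23241025 0.61924387]
```

View pics/w2.png

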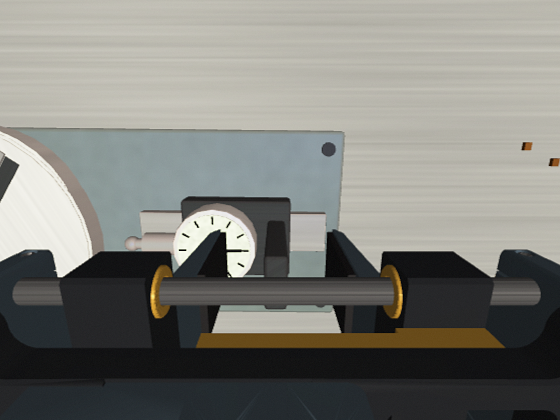

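The tab at (277,260) sits between the fingers at (225,250) and (335,250). The dial is partly visible at (214,245). I'll close and slide in 18 mm first.

```bash
python3 -m handwheel '0 0 0 0 0 0 0.005; 0 0 0 0 0 0 0.005; 0 0 0 0 0 0 0.005; 0 0 0 0 0 0 0.005; 0 0 0 0 0 0 0.005; 0 0 0 0 0 0 0.005; 0 0 0 0 0 0 0.005; 0 0 0 0 0 0 0.005' 20
python3 -m handwheel '0 0 0 0 -0.003 0 0.005; 0 0 0 0 -0.006 0 0.005; 0 0 0 0 -0.009 0 0.005; 0 0 0 0 -0.012 0 0.005; 0 0 0 0 -0.015 0 0.005; 0 0 0 0 -0.018 0 0.005; 0 0 0 0 -0.018 0 0.005;0 0 0 0 -0.018 0 0.005'
python3 -c "
from h import *
s,R,p=pose();f=env.grab_frame('wrist');cv2.imwrite('pics/w3.png',cv2.resize(f[180:300,60:330,::-1],None,fx=2.5,fy=2.5,interpolation=2));print(p.tolist(),s['force'])"
```

```text
time_s: 3.7
ee_pos: [526.9, 108.8, 66.0]
ee_rot: [-99.9, 90.0, -99.9]
force: [-0.3, -2.4, 1.6]
gripper_width: 12.1
time_s: 4.37
ee_pos: [526.7, 93.6, 66.0]
ee_rot: [91.9, 89.7, 91.7]
force: [-1.9, 9.6, 1.1]
gripper_width: 12.1
[526.7056703194314, 93.59145725888662, 66.02005854851733] [-1.94617273  9.60662027  1.07466319]
```

View pics/w3.png

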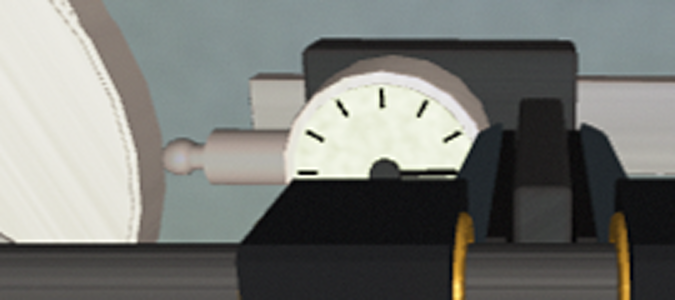

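```bash
cat > look.py <<'E'
from h import *
s,R,p=pose();f=env.grab_frame('wrist');print(p.round(2).tolist(),s['force'].round(1).tolist())
import sys;cv2.imwrite(f'pics/{sys.argv[1]}.png',f[:,:,::-1])
E
for k in 1 2 3 4 5; do python3 -m handwheel '0 0 0 0 -0.001 0 0.005; 0 0 0 0 -0.001 0 0.005; 0 0 0 0 -0.001 0 0.005' >/dev/null; python3 look.py s$k; done
python3 -c "
import cv2,numpy as np
print(cv2.imwrite('pics/s_all.png',np.vstack([cv2.resize(cv2.imread(f'pics/s{k}.png')[215:258,80:330],None,fx=3,fy=3,interpolation=2) for k in (1,3,5)])))"
```

```text
[526.69, 92.92, 66.01] [-0.9, 11.9, 1.3]
[526.71, 92.05, 66.02] [-1.6, 10.9, 0.8]
[526.69, 91.06, 66.03] [-2.4, 11.0, 0.8]
[526.68, 90.08, 66.01] [-2.1, 11.5, 0.4]
[526.66, 89.29, 66.01] [-1.2, 11.9, -0.1]
True
```

View pics/s_all.png

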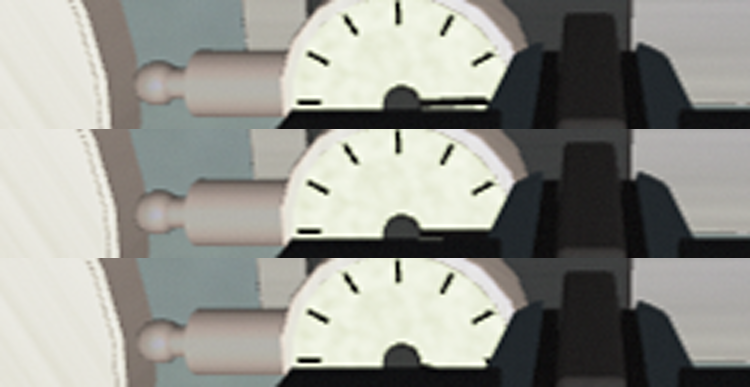

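The needle has just begun to dip clockwise at step 5 (tip touching at about tab y 90). I'll go in another 3 mm, release, lift and check the dial.

```bash
python3 -m handwheel '0 0 0 0 -0.001 0 0.005; 0 0 0 0 -0.002 0 0.005; 0 0 0 0 -0.003 0 0.005; 0 0 0 0 -0.003 0 0.005; 0 0 0 0 -0.003 0 0.005'
python3 -m handwheel '0 0 0 0 0.002 0 0.03; 0 0 0 0 0.002 0 0.05; 0 0 0 -0.02 0.002 0 0.05; 0 0 0 -0.05 0.002 0 0.05;0 0 0 -0.08 0.002 0 0.05; 0 0 0 -0.08 0.002 0.03 0.05; 0 0 0 -0.08 0.002 0.06 0.05; 0 0 0 -0.08 0.002 0.06 0.05;0 0 0 -0.08 0.002 0.06 0.05'
python3 look.py w4; python3 -c "
import cv2
cv2.imwrite('pics/w4c.png',cv2.imread('pics/w4.png')[50:300])"
```

```text
time_s: 6.33
ee_pos: [526.7, 86.7, 66.0]
ee_rot: [91.2, 89.6, 90.9]
force: [-1.4, 12.9, -0.5]
gripper_width: 12.4
time_s: 7.08
ee_pos: [587.5, 84.4, 145.5]
ee_rot: [-150.2, 90.0, -150.3]
force: [0.0, 0.8, -0.0]
gripper_width: 50.2
[587.51, 84.43, 145.45] [0.0, 0.8, -0.0]
```

View pics/w4c.png

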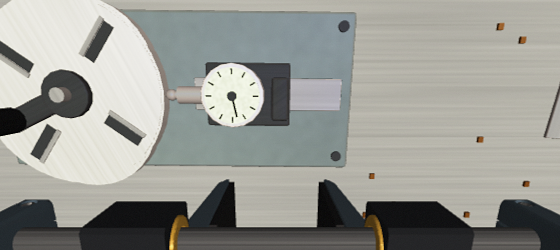

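The needle points almost straight down at (236,168) from the hub at (232,147), about 80° clockwise, which is 2.8 mm. I'll regrip and add about 0.7 mm.

```bash
python3 -m handwheel '0 0 0 0 0.002 -0.03 0.05; 0 0 0 0 0.002 -0.06 0.05; 0 0 0 0 0.002 -0.06 0.05; 0 0 0 0.04 0.002 -0.06 0.05; 0 0 0 0.08 0.002 -0.06 0.05; 0 0 0 0.08 0.002 -0.06 0.005; 0 0 0 0.08 0.002 -0.06 0.005; 0 0 0 0.08 0.002 -0.06 0.005; 0 0 0 0.08 0.002 -0.06 0.005; 0 0 0 0.08 0.002 -0.06 0.005; 0 0 0 0.08 0.002 -0.06 0.005; 0 0 0 0.08 0.002 -0.06 0.005'
python3 -m handwheel '0 0 0 0 -0.002 0 0.005; 0 0 0 0 -0.003 0 0.005; 0 0 0 0 -0.004 0 0.005; 0 0 0 0 -0.004 0 0.005; 0 0 0 0 -0.004 0 0.005'
```

```text
time_s: 8.13
ee_pos: [527.9, 86.9, 67.5]
ee_rot: [3.8, 89.8, 3.7]
force: [0.4, -0.5, 6.2]
gripper_width: 11.8
time_s: 8.55
ee_pos: [527.9, 86.7, 67.5]
ee_rot: [66.2, 89.6, 66.0]
force: [-1.6, 12.1, 5.6]
gripper_width: 12.2
```

```bash
python3 -m handwheel '0 0 0 -0.002 -0.001 0 0.005; 0 0 0 -0.002 -0.001 0 0.005; 0 0 0 -0.002 -0.001 0 0.005'
```

```text
time_s: 8.8
ee_pos: [527.8, 85.9, 67.6]
ee_rot: [72.0, 89.6, 71.8]
force: [1.5, 13.7, -6.9]
gripper_width: 12.1
```

```bash
python3 -m handwheel '0 0 0 0 0.004 0 0.03; 0 0 0 0 0.004 0 0.05; 0 0 0 -0.03 0.004 0 0.05; 0 0 0 -0.06 0.004 0 0.05; 0 0 0 -0.09 0.004 0 0.05; 0 0 0 -0.09 -0.035 0.018 0.05; 0 0 0 -0.09 -0.075 0.018 0.05; 0 0 0 -0.09 -0.115 0.018 0.05; 0 0 0 -0.09 -0.155 0.018 0.05; 0 0 0 -0.09 -0.19 0.018 0.05; 0 0 0 -0.09 -0.217 0.018 0.05; 0 0 0 -0.09 -0.217 0.018 0.05'
python3 -m handwheel '0 0 0 0 0 0 0.05; 0 0 0 0 0 0 0.05; 0 0 0 0 0 0 0.05'
python3 look.py w5; python3 -c "
import cv2
cv2.imwrite('pics/w5c.png',cv2.resize(cv2.imread('pics/w5.png')[100:320,150:],None,fx=1.9,fy=1.9,interpolation=2))"
```

```text
time_s: 9.8
ee_pos: [544.6, -140.2, 158.2]
ee_rot: [-76.8, 89.8, -77.1]
force: [0.3, -0.4, 0.4]
gripper_width: 50.1
time_s: 10.05
ee_pos: [544.6, -134.0, 158.0]
ee_rot: [110.2, 90.0, 110.2]
force: [0.0, -0.2, -0.6]
gripper_width: 49.7
[544.65, -134.01, 158.03] [0.0, -0.2, -0.6]
```

View pics/w5c.png

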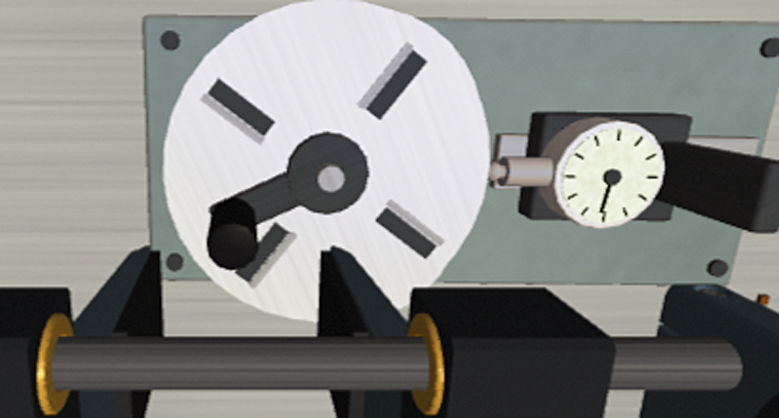

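The needle at (603,215) from the hub (612,176) is about 103° clockwise, so roughly 3.6 mm, as wanted. The knob top is at crop (233,247). The disc edges are at columns 164–490 and rows −1–322.

Run:
```python
from h import *
i=cv2.imread('pics/w5.png')
p=[544.65,-134.01,158.03];R=np.array([[0,0,1],[0,1,0],[-1,0,0.]])
K,T=cam('wrist',R,p)
# disc: white hull (top part), in world plane z=52
m=np.zeros(i.shape[:2],np.uint8);m[95:275,225:415]=1
b,g,r=[i[:,:,k].astype(int) for k in range(3)]
w=((i.min(2)>185)*m).astype(np.uint8)
seg=[]
for v in range(125,235,3):
    x=np.nonzero(w[v])[0]; x=x[(x>228)&(x<412)]
    seg+= [(x.min(),v),(x.max()+1,v)]
q=np.array([ray(K,T,u,v,52)[:2] for u,v in seg])
A=np.c_[2*q,np.ones(len(q))]
for _ in range(3):
    s=np.linalg.lstsq(A,(q**2).sum(1),rcond=None)[0];rr=np.sqrt(s[2]+s[:2]@s[:2]);d=np.hypot(*(q-s[:2]).T)-rr;k=abs(d)<1.5;q=q[k];A=A[k]
    print('disc',s[:2],rr,len(q),abs(d).max())
print('knobtop',ray(K,T,272.6,230,106),'hub',ray(K,T,324.2,193.7,62))
k=((i.max(2)<28)*m).astype(np.uint8);cs,_=cv2.findContours(k[200:250,255:290],0,1);c=max(cs,key=cv2.contourArea);print(cv2.boundingRect(c))
print('dial',ray(K,T,150+612/1.9,100+176/1.9,56))
```

```text
disc [524.60924506 -90.66041581] 79.85332061834454 74 1.3610603798725407
disc [524.60924506 -90.66041581] 79.85332061834454 74 1.3610603798725407
disc [524.60924506 -90.66041581] 79.85332061834454 74 1.3610603798725407
knobtop [ 546.25135209 -136.02098149  106.        ] hub [526.62508609 -89.95624213  62.        ]
(4, 4, 27, 38)
dial [526.9570519   47.08788537  56.        ]
```

Spindle is at about (526,-90.3) and the knob at (546,-135.7), angle ≈ 24°. I'll descend and grip it fairly high so the dial stays in the wrist view, while a script works out the chord increments.

```bash
python3 -m handwheel '0 0 0 0.03 -0.0015 0.0015 0.05; 0 0 0 0.055 -0.0015 0.0015 0.05; 0 0 0 0.072 -0.0015 0.0015 0.04; 0 0 0 0.072 -0.0015 0.0015 0.03; 0 0 0 0.072 -0.0015 0.0015 0.015; 0 0 0 0.072 -0.0015 0.0015 0.015; 0 0 0 0.072 -0.0015 0.0015 0.015; 0 0 0 0.072 -0.0015 0.0015 0.015' 15
python3 look.py k0
python3 - <<'E'
import numpy as np
f=lambda a:np.round(np.array([-50*np.cos(np.radians(a)),50*np.sin(np.radians(a))]),1)
print('; '.join(f"{a}: "+' '.join(f"{v:.1f}" for v in np.r_[f(a+6)-f(a),f(a+12)-f(a)]) for a in range(24,400,12)))
E
```

```text
time_s: 10.77
ee_pos: [547.4, -137.1, 87.4]
ee_rot: [-26.2, 89.8, -26.2]
force: [0.7, -2.3, 1.2]
gripper_width: 21.4
[547.42, -137.05, 87.39] [0.7, -2.3, 1.2]
24: 2.4 4.7 5.2 9.1; 36: 3.3 4.1 7.0 7.8; 48: 4.1 3.3 8.5 6.1; 60: 4.7 2.4 9.5 4.3; 72: 5.1 1.3 10.3 2.1; 84: 5.2 0.3 10.4 0.0; 96: 5.2 -0.8 10.3 -2.1; 108: 4.8 -1.9 9.5 -4.3; 120: 4.4 -2.8 8.5 -6.1; 132: 3.7 -3.7 7.0 -7.8; 144: 2.8 -4.4 5.2 -9.1; 156: 1.9 -4.8 3.2 -9.9; 168: 0.8 -5.2 1.1 -10.4; 180: -0.3 -5.2 -1.1 -10.4; 192: -1.3 -5.1 -3.2 -9.9; 204: -2.4 -4.7 -5.2 -9.1; 216: -3.3 -4.1 -7.0 -7.8; 228: -4.1 -3.3 -8.5 -6.1; 240: -4.7 -2.4 -9.5 -4.3; 252: -5.1 -1.3 -10.3 -2.1; 264: -5.2 -0.3 -10.4 0.0; 276: -5.2 0.8 -10.3 2.1; 288: -4.8 1.9 -9.5 4.3; 300: -4.4 2.8 -8.5 6.1; 312: -3.7 3.7 -7.0 7.8; 324: -2.8 4.4 -5.2 9.1; 336: -1.9 4.8 -3.2 9.9; 348: -0.8 5.2 -1.1 10.4; 360: 0.3 5.2 1.1 10.4; 372: 1.3 5.1 3.2 9.9; 384: 2.4 4.7 5.2 9.1; 396: 3.3 4.1 7.0 7.8
```

View pics/k0.png

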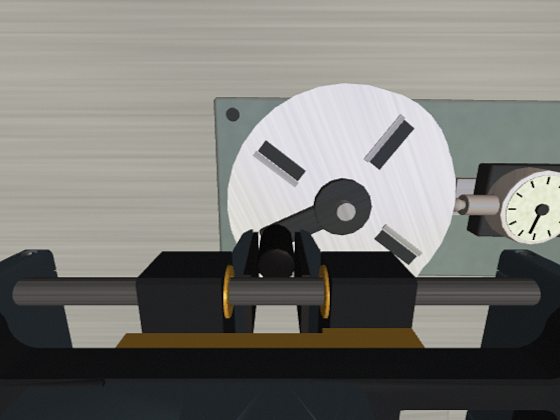

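The knob is held between the pads at (276,250), and the dial at (542,210) is in view. Now the first half turn, with a wrist frame every 12°.

```bash
cat > lk.py <<'E'
from h import *
import sys
s,R,p=pose();f=env.grab_frame('wrist');n=sys.argv[1]
cv2.imwrite(f'pics/t{n}.png',f[:,:,::-1]);np.savez(f'pics/t{n}.npz',R=R,p=p)
print(n,p.round(1).tolist(),s['force'].round(1).tolist(),s['time_s'])
E
H="python3 -m handwheel"; L="python3 lk.py"; exec 3>/dev/null
$L 24
python3 -m handwheel '0 0 0 0 0.0024 0.0047 0.015; 0 0 0 0 0.0052 0.0091 0.015' >&3; $L 36
python3 -m handwheel '0 0 0 0 0.0033 0.0041 0.015; 0 0 0 0 0.0070 0.0078 0.015' >&3; $L 48
python3 -m handwheel '0 0 0 0 0.0041 0.0033 0.015; 0 0 0 0 0.0085 0.0061 0.015' >&3; $L 60
python3 -m handwheel '0 0 0 0 0.0047 0.0024 0.015; 0 0 0 0 0.0095 0.0043 0.015' >&3; $L 72
python3 -m handwheel '0 0 0 0 0.0051 0.0013 0.015; 0 0 0 0 0.0103 0.0021 0.015' >&3; $L 84
python3 -m handwheel '0 0 0 0 0.0052 0.0003 0.015; 0 0 0 0 0.0104 0.0000 0.015' >&3; $L 96
python3 -m handwheel '0 0 0 0 0.0052 -0.0008 0.015; 0 0 0 0 0.0103 -0.0021 0.015' >&3; $L 108
```

```text
24 [547.4, -137.1, 87.4] [0.1, -2.2, 0.3] 10.8167
36 [554.7, -133.2, 87.1] [-4.6, -7.4, 7.1] 11.0333
48 [562.9, -126.4, 87.1] [-3.5, -7.5, 5.5] 11.25
60 [569.5, -117.9, 87.1] [-2.4, -8.4, 4.1] 11.4667
72 [573.9, -109.5, 87.1] [-2.7, -12.0, 3.9] 11.6833
84 [576.5, -99.9, 87.1] [-1.0, -13.1, 2.9] 11.9
96 [577.1, -89.4, 87.1] [0.2, -11.8, 2.3] 12.1167
108 [575.3, -78.3, 87.1] [1.1, -9.4, 1.9] 12.3333
```

```bash
cat > ndl.py <<'E'
from h import *
import sys
def read(n,c=(527,47),save=None):
    i=cv2.imread(f'pics/t{n}.png');d=np.load(f'pics/t{n}.npz');K,T=cam('wrist',d['R'],d['p'])
    # rectified top-down patch of the plane z=56: 4 px/mm, image right=+y, up=-x
    S=4;N=200
    src=np.float32([proj(K,T,[c[0]+a,c[1]+b,56]) for a,b in((-25,-25),(-25,25),(25,25),(25,-25))])
    M=cv2.getPerspectiveTransform(src,np.float32([[0,0],[N,0],[N,N],[0,N]]))
    w=cv2.warpPerspective(i,M,(N,N),borderValue=(255,255,255));g=cv2.cvtColor(w,cv2.COLOR_BGR2GRAY)
    if save: cv2.imwrite(save,w)
    # dial disc = pale pixels
    m=cv2.morphologyEx((g>150).astype(np.uint8),cv2.MORPH_OPEN,np.ones((3,3)))
    # hub: strongest dark blob near the middle
    blk=cv2.GaussianBlur((g<110).astype(np.float32),(0,0),4);
    y,x=np.mgrid[:N,:N];blk[np.hypot(x-100,y-100)>40]=0
    hy,hx=np.unravel_index(blk.argmax(),blk.shape)
    t=np.radians(np.arange(0,360,1.));best=np.zeros(360)
    for r in np.arange(18,42,1.):
        xs=(hx+r*np.cos(t)).astype(np.float32)[None];ys=(hy+r*np.sin(t)).astype(np.float32)[None]
        best+=255-cv2.remap(g,xs,ys,1,borderValue=255)[0]
    best=np.convolve(np.r_[best[-3:],best,best[:3]],np.ones(7)/7,'valid')
    a=best.argmax();return a,a*np.pi/180/.5,best.max()/np.median(best),(hx,hy)
if __name__=='__main__':
    for n in sys.argv[1:]: print(n,*[np.round(v,2) for v in read(n,save=f'pics/r{n}.png')])
E
python3 ndl.py 24 36 48 60 72 84 96 108
python3 -c "
import cv2,numpy as np
I=[cv2.imread(f'pics/r{n}.png') for n in (24,36,48,60,72,84,96,108)]
cv2.imwrite('pics/rall.png',np.vstack([np.hstack(I[:4]),np.hstack(I[4:])]))
from workcell import env
print(env.state()['force'],env.state()['ee_pos'])"
```

```text
24 106 3.7 6.59 [100 101]
36 117 4.08 7.0 [ 99 100]
48 119 4.15 7.33 [ 99 100]
60 122 4.26 7.13 [100 100]
72 177 6.18 7.48 [100 100]
84 231 8.06 7.84 [100 100]
96 247 8.62 8.09 [100 100]
108 215 7.5 8.15 [99 99]
[-1.26797499 -2.07510221  3.41133753] [574.50048934 -76.65873893  87.00547298]
```

View pics/rall.png

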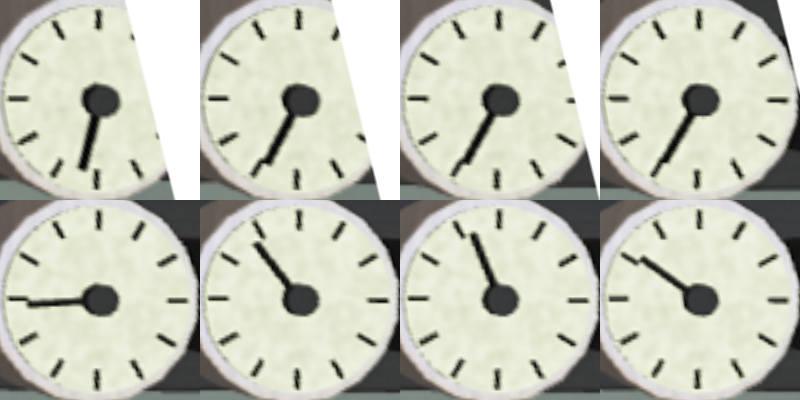

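The rectified dials read cleanly: 3.7 mm at 24°, rising to about 8.6 mm near 96° and falling to 7.5 mm at 108°. That is the likely high spot, well short of the end stop. I'll continue the full turn.

```bash
L="python3 lk.py"; exec 3>/dev/null
python3 -m handwheel '0 0 0 0 0.0048 -0.0019 0.015; 0 0 0 0 0.0095 -0.0043 0.015' >&3; $L 120
python3 -m handwheel '0 0 0 0 0.0044 -0.0028 0.015; 0 0 0 0 0.0085 -0.0061 0.015' >&3; $L 132
python3 -m handwheel '0 0 0 0 0.0037 -0.0037 0.015; 0 0 0 0 0.0070 -0.0078 0.015' >&3; $L 144
python3 -m handwheel '0 0 0 0 0.0028 -0.0044 0.015; 0 0 0 0 0.0052 -0.0091 0.015' >&3; $L 156
python3 -m handwheel '0 0 0 0 0.0019 -0.0048 0.015; 0 0 0 0 0.0032 -0.0099 0.015' >&3; $L 168
python3 -m handwheel '0 0 0 0 0.0008 -0.0052 0.015; 0 0 0 0 0.0011 -0.0104 0.015' >&3; $L 180
python3 -m handwheel '0 0 0 0 -0.0003 -0.0052 0.015; 0 0 0 0 -0.0011 -0.0104 0.015' >&3; $L 192
python3 -m handwheel '0 0 0 0 -0.0013 -0.0051 0.015; 0 0 0 0 -0.0032 -0.0099 0.015' >&3; $L 204
python3 ndl.py 120 132 144 156 168 180 192 204
```

```text
120 [570.9, -67.8, 87.1] [1.1, -6.8, 3.3] 12.55
132 [565.2, -59.1, 87.1] [2.9, -8.5, 2.7] 12.7667
144 [557.8, -52.0, 87.1] [3.0, -8.4, 2.4] 12.9833
156 [549.3, -46.7, 87.2] [4.3, -7.6, 1.1] 13.2
168 [540.0, -43.2, 87.2] [5.8, -6.3, 1.2] 13.4167
180 [530.1, -41.6, 87.3] [6.2, -3.9, 0.1] 13.6333
192 [520.0, -42.1, 87.3] [7.0, -2.1, 0.1] 13.85
204 [509.8, -44.6, 87.3] [6.5, 0.9, 1.1] 14.0667
120 141 4.92 8.12 [100 100]
132 125 4.36 8.37 [100 100]
144 123 4.29 8.88 [ 99 100]
156 121 4.22 9.37 [ 99 100]
168 117 4.08 10.02 [ 99 100]
180 111 3.87 10.09 [ 99 100]
192 103 3.6 9.46 [ 99 100]
204 210 7.33 1.01 [ 61 103]
```

The dial went behind the gripper at 204° (contrast 1.0). I'll keep turning and save top and scene frames as well.

```bash
cat >> lk.py <<'E'
for c in('top','scene'): cv2.imwrite(f'pics/{c}{n}.png',env.grab_frame(c)[:,:,::-1])
E
L="python3 lk.py"; exec 3>/dev/null
python3 -m handwheel '0 0 0 0 -0.0024 -0.0047 0.015; 0 0 0 0 -0.0052 -0.0091 0.015' >&3; $L 216
python3 -m handwheel '0 0 0 0 -0.0033 -0.0041 0.015; 0 0 0 0 -0.0070 -0.0078 0.015' >&3; $L 228
python3 -m handwheel '0 0 0 0 -0.0041 -0.0033 0.015; 0 0 0 0 -0.0085 -0.0061 0.015' >&3; $L 240
python3 -m handwheel '0 0 0 0 -0.0047 -0.0024 0.015; 0 0 0 0 -0.0095 -0.0043 0.015' >&3; $L 252
python3 -m handwheel '0 0 0 0 -0.0051 -0.0013 0.015; 0 0 0 0 -0.0103 -0.0021 0.015' >&3; $L 264
python3 -m handwheel '0 0 0 0 -0.0052 -0.0003 0.015; 0 0 0 0 -0.0104 0.0000 0.015' >&3; $L 276
python3 ndl.py 216 228 240 252 264 276
python3 -c "
import cv2,numpy as np
f=lambda n,c,y,x:cv2.resize(cv2.imread(f'pics/{c}{n}.png')[y-30:y+30,x-30:x+30],None,fx=3.3,fy=3.3,interpolation=2)
cv2.imwrite('pics/ts.png',np.vstack([np.hstack([f(n,c,y,x) for n in(216,240,264,276)]) for c,y,x in(('top',221,265),('scene',192,270))]))"
```

```text
216 [500.0, -49.4, 87.2] [5.1, 3.5, 2.6] 14.2833
228 [491.4, -56.0, 87.1] [5.3, 3.4, 5.2] 14.6
240 [484.6, -64.2, 87.1] [4.4, 5.1, 6.6] 14.9167
252 [479.6, -73.5, 87.0] [1.7, 6.7, 8.2] 15.2333
264 [476.7, -83.6, 86.9] [1.6, 5.6, 8.9] 15.55
276 [476.0, -93.9, 86.8] [-0.9, 6.4, 10.9] 15.8667
216 17 0.59 1.01 [63 85]
228 250 8.73 1.08 [66 80]
240 231 8.06 1.22 [71 73]
252 328 11.45 1.25 [100  60]
264 233 8.13 1.17 [100  60]
276 240 8.38 1.17 [100  60]
```

View pics/ts.png

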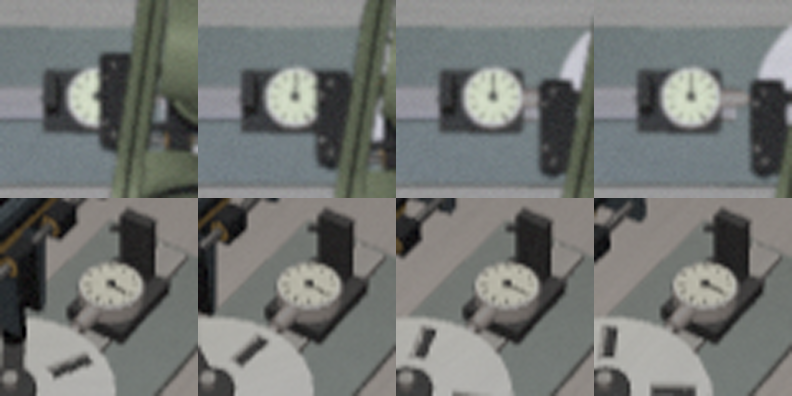

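Top view shows the needle pointing about straight up (towards +x) and the scene view shows it steady at lower right. Both mean a baseline of about 3.5 mm through 240–276°, with no rise. Continuing.

```bash
L="python3 lk.py"; exec 3>/dev/null
python3 -m handwheel '0 0 0 -0.001 -0.0052 0.0008 0.015; 0 0 0 -0.001 -0.0103 0.0021 0.015' >&3; $L 288
python3 -m handwheel '0 0 0 -0.001 -0.0048 0.0019 0.015; 0 0 0 -0.001 -0.0095 0.0043 0.015' >&3; $L 300
python3 -m handwheel '0 0 0 0 -0.0044 0.0028 0.015; 0 0 0 0 -0.0085 0.0061 0.015' >&3; $L 312
python3 -m handwheel '0 0 0 0 -0.0037 0.0037 0.015; 0 0 0 0 -0.0070 0.0078 0.015' >&3; $L 324
python3 -m handwheel '0 0 0 0 -0.0028 0.0044 0.015; 0 0 0 0 -0.0052 0.0091 0.015' >&3; $L 336
python3 -m handwheel '0 0 0 0 -0.0019 0.0048 0.015; 0 0 0 0 -0.0032 0.0099 0.015' >&3; $L 348
python3 -m handwheel '0 0 0 0 -0.0008 0.0052 0.015; 0 0 0 0 -0.0011 0.0104 0.015' >&3; $L 360
python3 -m handwheel '0 0 0 0 0.0003 0.0052 0.015; 0 0 0 0 0.0011 0.0104 0.015' >&3; $L 372
python3 -m handwheel '0 0 0 0 0.0013 0.0051 0.015; 0 0 0 0 0.0032 0.0099 0.015' >&3; $L 384
python3 ndl.py 288 300 312 324 336 348 360 372 384
python3 -c "
import cv2,numpy as np
f=lambda n,c,y,x:cv2.resize(cv2.imread(f'pics/{c}{n}.png')[y-20:y+20,x-20:x+20],None,fx=4,fy=4,interpolation=2)
cv2.imwrite('pics/ts2.png',np.vstack([np.hstack([f(n,c,y,x) for n in r]) for r in ((276,288,300,312,324),(336,348,360,372,384)) for c,y,x in(('top',221,265),)]))"
```

```text
288 [477.4, -104.0, 87.0] [-1.0, 6.6, 5.1] 16.1833
300 [480.8, -113.4, 87.2] [-1.1, 6.6, 2.9] 16.5
312 [486.6, -122.6, 87.2] [-2.1, 5.3, 1.7] 16.8167
324 [494.0, -130.0, 87.3] [-5.5, 5.2, 2.1] 17.1333
336 [502.2, -135.6, 87.3] [-8.2, 3.1, 3.9] 17.45
348 [511.8, -139.6, 87.3] [-9.2, -0.4, 3.4] 17.7667
360 [523.3, -141.6, 87.4] [-7.5, -1.9, 0.5] 18.0833
372 [534.3, -140.9, 87.5] [-7.4, -5.3, 0.2] 18.4
384 [544.8, -138.0, 87.5] [-6.4, -5.4, -1.7] 18.7167
288 314 10.96 1.21 [100  60]
300 304 10.61 1.26 [100  60]
312 232 8.1 1.1 [100  60]
324 184 6.42 1.01 [100  60]
336 150 5.24 1.04 [92 61]
348 106 3.7 1.03 [61 93]
360 121 4.22 6.38 [ 99 100]
372 115 4.01 6.65 [100 101]
384 118 4.12 7.0 [ 99 100]
```

View pics/ts2.png

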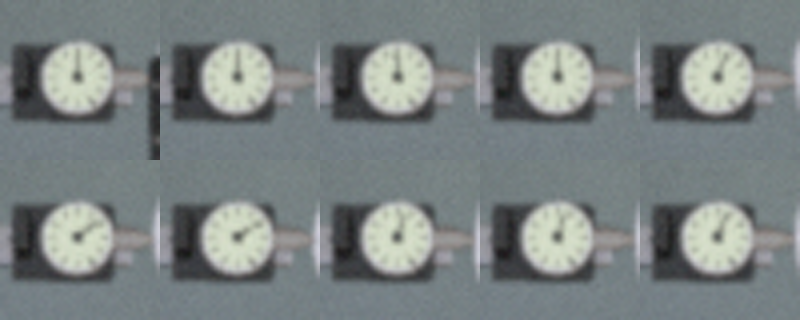

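The top frames show the lesser rise near 336–348° (needle about 60° past vertical, +2 mm), and the full turn is complete. The high spot fits to a true knob angle of ≈91°, so I'll go on forward to it (451°) and check.

```bash
python3 -m handwheel '0 0 0 0 0.0024 0.0047 0.015; 0 0 0 0 0.0052 0.0091 0.015; 0 0 0 0 0.0085 0.0132 0.015; 0 0 0 0 0.0122 0.0169 0.015; 0 0 0 0 0.0163 0.0202 0.015; 0 0 0 0 0.0207 0.0230 0.015; 0 0 0 0 0.0254 0.0254 0.015; 0 0 0 0 0.0302 0.0273 0.015; 0 0 0 0 0.0353 0.0286 0.015; 0 0 0 0 0.0405 0.0294 0.015; 0 0 0 0 0.0457 0.0297 0.015; 0 0 0 0 0.0475 0.0297 0.015'
python3 -m handwheel '0 0 0 0 0 0 0.015; 0 0 0 0 0 0 0.015; 0 0 0 0 0 0 0.015; 0 0 0 0 0 0 0.015'
python3 lk.py 452; python3 ndl.py 452
```

```text
time_s: 19.87
ee_pos: [576.7, -91.6, 87.5]
ee_rot: [-73.4, 89.7, -73.3]
force: [-0.0, -9.9, -4.8]
gripper_width: 21.2
time_s: 20.2
ee_pos: [576.6, -90.9, 87.5]
ee_rot: [-68.9, 89.8, -68.9]
force: [-0.2, -6.7, -5.7]
gripper_width: 21.3
452 [576.6, -90.9, 87.5] [-0.2, -6.7, -5.7] 20.2
452 235 8.2 8.14 [99 99]
```

The knob stands at 90.8° with the dial reading 8.2 mm (about 0.4 mm of that is sideways push). I'll relieve the residual force, open, lift and check.

```bash
python3 -m handwheel '0 0 0 0 -0.0015 0 0.015; 0 0 0 0 -0.0015 0 0.015; 0 0 0 0 -0.0015 0 0.03; 0 0 0 0 -0.0015 0 0.045; 0 0 0 0 -0.0015 0 0.05; 0 0 0 0 -0.0015 0 0.05; 0 0 0 -0.03 -0.0015 0 0.05; 0 0 0 -0.06 -0.0015 0 0.05; 0 0 0 -0.08 -0.0015 0 0.05; 0 0 0 -0.08 -0.0015 0 0.05; 0 0 0 -0.08 -0.0015 0 0.05; 0 0 0 -0.08 -0.0015 0 0.05'
python3 lk.py fin; python3 ndl.py fin
```

```text
time_s: 21.35
ee_pos: [575.5, -90.1, 167.2]
ee_rot: [147.3, 89.9, 147.3]
force: [-0.2, 0.4, -0.3]
gripper_width: 50.3
fin [575.5, -90.1, 167.2] [-0.2, 0.4, -0.3] 21.35
fin 211 7.37 9.08 [99 99]
```

View pics/tfin.png

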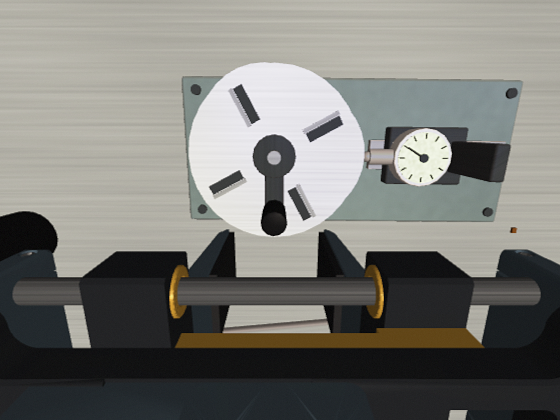

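```bash
python3 -c "
from workcell import env
print(env.job_done(),env.state()['time_s'])"
```

```text
the job is handed in; nothing more can be done
the job is handed in; nothing more can be done
```

The job is handed in at about 21 s, with the disc standing at its high spot, the gauge pressed on it and the arm clear.

- **Gauge:** I slid it in by its tab to about 3.6 mm on the plain rim. The first push gave only about 2.8 mm, so I regripped the tab and added 0.8 mm.
- **Full turn:** I turned the disc counter-clockwise by its knob from 24° to 384°, then on to 451°. The highest dial reading was about 8.6 mm, well short of the end stop. The wrist force stayed under about 14 N.
- **High spot:** The main rise lies at a knob angle of about 91°, and the lesser rise, about 2 mm, near 342°.
- **Last check:** With the arm released and lifted 80 mm, the knob stood near 90°. The dial read 7.4 mm, about 3.8 mm above the plain rim, which fits the expected 4 mm.

**Weaker checks:**
- The gripper hid the dial from the wrist camera between about 204° and 348°. I judged most of that stretch by eye from coarser top and scene pictures, and did not check every frame between 204° and 228°.
- Readings taken while the disc was moving ran up to about 0.9 mm high because I was pushing it slightly sideways. The reading after release is the reliable one.
- I did not measure the flask and scraper again at the end. The arm did not go near the scraper, and passed the flask at a safe distance.

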